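# Put the hemming die away: guard on, clamp down, drawer shut

### The job

The hemming die is back in its bed in the open drawer. Close up: put the long blue guard over the die so that it sits right down on it, press the lever of the hold-down clamp until the clamp bears firmly on the guard and stays tight, without crushing the guard, then push the drawer fully home without slamming it. Leave everything else on the counter where it is.

Things in the scene. Friction and masses are not known exactly. Their poses are not given: they have to be found in the camera images.
- guard: Long die guard: blue plastic cover, open underneath, 124 mm long (x axis), 54 wide (y), 38 high, 0.1 kg. Walls 3 mm, roof 4 mm; hollow 118 x 48 mm, 34 deep: fits over the die with 4 mm to spare all round, either way round, roof resting on the die. Origin: centre of its underside (skirt edge). Starts right way up on the counter, left or right in front of the drawer.
- die_top (a point): Centre of the flat top of the steel hemming die that sits fixed in the drawer. Die 110 mm long along y, 40 wide along x (34 in its upper half), top 40 mm above the drawer floor, centre 85 mm behind the front panel's inner face. Axes of the drawer: x into the rack, y left seen from the robot, z up. With the guard on, the guard's underside is 34 mm below this point.
- lever (a joint): Angle (rad) of the clamp lever: 0 level, larger = raised (starts near 1.3). Stays where left: friction, about 7 N at the grip. The arm is linked to it and swings down over the guard. The foot's screw setting varies by 12 mm and is not measured: it meets the guard at a lever angle of 0 to 0.25. There the lever goes stiff: press on to about 15 or 20 N; over 25 N may crush the guard.
- lever_pivot (a point): The lever's hinge pin, on the toggle clamp in the right half of the drawer; its axis is the drawer's x. It lies 118 mm to the right (drawer -y) of the die's centre and 16 mm above the die's top, at the same drawer x as the die's centre. The clamp stands on a 44 x 62 mm block that ends 15 mm short of the seated guard.
- lever_tip (a point): End of the lever, 140 mm from its pivot, on the axis of its round grip (18 mm in diameter, the outer 90 mm). The lever points to the drawer's right (-y) when level and swings up in the drawer's y-z plane.
- clamp_arm: Clamp arm, 50 mm long from its pivot (the origin, 90 mm right of the die's centre) along its y axis to a spindle with a rubber foot 19 mm in diameter, 21 to 34 mm below the arm. Upright while open; when clamped it points to the drawer's left and the foot bears on the guard's roof 40 mm right of the die's centre. Open, no part stands over 30 mm left of its pivot.
- drawer (a joint): How far the drawer is out (m): 0 = shut against its stop; starts 0.170 to 0.188. Slides along its x axis with about 3 N of friction, stays where left. Inside 350 mm along y, 196 along x, side walls 37 mm above its floor; front panel 400 mm wide, its top 105 mm above the counter.
- pull (a point): Middle of the outer face of the drawer's cast aluminium pull, a bow 118 mm long (y) and 24 mm high, 58 mm above the counter, standing 44 mm out from the front panel. x axis into the rack: the way the drawer shuts.
- rack: Grey steel rack base, 416 mm wide, 230 deep, its top slab 125 to 145 mm above the counter with punches stored on it. Origin: on the counter under the middle of its front face; x axis into the rack. When shut, the drawer's panel lies against this face. A lever raised above about 0.3 rad does not pass under the slab.
- guard_short: Short die guard for another tool: same blue plastic section, only 74 mm long, too short for this die. Leave alone. Origin: centre of the underside.
- bushing_a: Bronze bushing, 64 mm outside, 42 mm bore, 60 mm high, upright. Leave alone. Origin: centre of the underside.
- bushing_b: Bronze bushing like the first. Leave alone.
- radius_tip: Steel radius tip, bar 120 x 34 x 33 mm with a rounded top. Leave alone. Origin: centre of the underside.
- wrench: Steel wrench, 190 mm long, lying flat. Leave alone.
- brush: Chip brush, 190 mm long, lying flat. Leave alone.
Things that resemble listed ones, but are neither listed nor needed, are in the scene too. What is shaped like the guard but brown, pink or yellow is not meant.

How it is judged:
On the way, in this order (a step that is already met when the one before it is completed fails the run):
1. the guard sits right down over the die (x of guard in the frame of die_top between -0.008 and 0.008 m and y of guard in the frame of die_top between -0.008 and 0.008 m and z of guard in the frame of die_top between -0.038 and -0.03 m and angle between guard's own z axis and vertical below 0.06 rad), for 0.2 s.
2. the clamp bears firmly on the guard (all of step 1 and contact force between clamp_arm and guard above 6 N), for 0.2 s.
3. the drawer is home with the guard still clamped (value of joint drawer below 0.004 m and contact force between clamp_arm and guard above 6 N), for 0.2 s.
At the end, for the whole second after the job is handed in: The long guard sits right down over the die (within 8 mm of centred, roof on the die within 4 mm, level within 0.06 rad), the released clamp still bears on it with more than 6 N, the drawer is home within 4 mm, and the guard is at rest (all of step 1 and all of step 3 and linear speed of guard below 0.02 m/s); the robot touches nothing.
It fails at once if the guard is crushed by the clamp (over 40 N) (contact force between clamp_arm and guard above 40 N).
It fails at once if the drawer is slammed (shut faster than 0.4 m/s) (velocity of joint drawer below -0.4 m/s).
It fails at once if something else on the counter is moved more than 30 mm or tipped (distance of any of guard_short, bushing_a, bushing_b, radius_tip, wrench, brush from where it was at the start of the episode above 0.03 m or angle between any of guard_short, bushing_a, bushing_b, radius_tip, wrench, brush's own z axis and vertical above 0.5 rad).
It also fails if it takes over 66 s, if anything falls off the work surface, if the arm or the gripper's body presses on something with over 40 N, if the wrist force passes 120 N, or if a joint passes its speed limit or range.

### The arm

A 6-joint arm with a two-finger parallel gripper is mounted at the origin on the work surface. World frame = base frame: x ahead of the robot, y to its left, z up, the work surface at z = 0. Lengths are in m, angles in rad, forces in N, time in s.
With the tool pointing down it reaches from about 0.275 to 0.75 m from the base axis. Payload 10.2 kg.
Tool frame: the origin (TCP) lies between the finger pads; the fingertips stand 11 mm ahead of it and the grasp point (between the pads) lies 8 mm behind it (arm.nose_length is the distance from the TCP to the fingertips, in m); z points along the fingers, y is the line along which they close (so a half turn about z gives the same grasp; the last joint's range is limited). The gripper opens to 85 mm and grips with 20 to 120 N. Pads are 22 mm wide; open, the fingers measure 114 mm over their backs; the gripper's body (76 mm by 85 mm) begins 54 mm behind the grasp point. The pads swing forward as they close: fully open they stand 13 mm farther back than shut.
Start: joints at [1.096, 0.313, 1.498, -0, 1.331, -0.223], TCP at [0.131, 0.508, 0.242] pointing down, gripper open.
Joint ranges: [-2.94, 2.94], [-0.97, 2.17], [0.19, 2.56], [-1.23, 4.37], [0.02, 3.11], [-2.88, 2.88]. Speed limits (rad/s): [2.39, 2.39, 3.01, 3.14, 3.14, 3.14].

### API

Orientations are given as a unit quaternion [w, x, y, z].
In Python, from rig import arm gives the robot as it stands.
- The arm moves only by the tool carry_out, never from a script. Its argument "commands" is one flat list of numbers, 7 for each row, row after row: the shift along the tool's x, y, z in m, then the turn, a rotation vector about the tool's x, y, z in degrees, then the finger opening in m, from 0 to 0.0854. A call has 1 to 20 rows; each row is the pose to reach, as a shift and turn from the pose commanded when the call began, along the tool's axes at that moment; what a row does not reach only later rows make up. A row lasts 1/8 s, in which the tool goes at most 62.5 mm and 10.7 degrees, less where a joint would pass 70% of its speed; a pose out of reach is approached as far as the arm can. A call with a gripper value outside its range is refused whole. The fingers move at their own pace and stop on an object; "newtons" is the grip in N (left out, the last holds). Time passes only in rows, so rows that repeat a pose let the fingers close. It gives the time, the measured TCP pose, the force, the opening and the grip force at its end, in the units of the state.
- arm.get_state(): the state, without advancing time (a new reading comes with each control period).
- arm.get_image(name): name is "scene" or "side" or "wrist"; returns the picture (384x512x3 uint8, red, green, blue); there is no depth.
- arm.camera_info(name): a dict with "fx", "fy", "cx", "cy" (pixels), "extrinsics" (4x4, takes a point from camera to world coordinates). Camera axes: x right, y up, looking along -z (the intrinsics and any distortion apply to the point x, -y, -z); pixel columns grow to the right and rows downward; lengths in m; the calibration is good to about 2 mm. A picture is of the moment at which its call begins: read the wrist's pose just before it. camera_info takes no time and is no camera call; for the wrist camera it gives the pose at the moment of the call.
- arm.close_job(): hands the job in; it is judged then, once.
The state is a dict: "time": time; "joints": joint angles; "dq": joint speeds; "effort": joint torques, N m; "position": TCP position; "tool_rot": TCP orientation; "wrist_force": force on the tool from outside, world axes, zero at the start; "moment": the same for the moment, N m; "finger_gap": finger opening in m; "grasp_force": force on a finger pad.
Only numpy, scipy, OpenCV 4.12 (cv2) and the standard library are available. Lean on these libraries where they do the work, as an engineer would, in place of code of your own. Each camera call takes 0.05 s, during which the arm holds its last target. There are 200 camera calls.

## Working session

There is one attempt and no reset: what is moved stays moved. The work goes in short steps, Python scripts to look and compute and a tool call to move; the robot and the scene stay as the last step left them, time stands still between calls to the robot, and variables do not carry over. Pictures are saved under pics/ and viewed, at most 12 in all, crops included, and the job is handed in when it is done.

Besides the shell and the picture viewer there is one more tool, called after "Call:" by a JSON object that holds its "api" and its "payload". carry_out: Moves the arm, as the interface text tells. Its arguments: {"type":"object","properties":{"commands":{"type":"array","items":{"type":"number"}},"newtons":{"type":"number"}},"required":["commands"]}

```bash
mkdir -p pics; ls
cat > h.py <<'E'
import numpy as np,cv2
from rig import arm
def snap(n,f):
    i=arm.camera_info(n); im=arm.get_image(n); cv2.imwrite('pics/'+f,im[:,:,::-1]); np.savez('pics/'+f[:-4],**{k:np.array(v) for k,v in i.items() if not isinstance(v,(str,dict))}); return im,i
E
python3 - <<'E'
from h import *
a,i=snap('scene','s0.png');b,j=snap('side','d0.png');c,k=snap('wrist','w0.png')
for x in(i,j,k):print({q:(np.round(v,4).tolist() if not isinstance(v,str) else v) for q,v in x.items()})
print(arm.get_state())
E
```

```text
pics
{'fx': 365.8907, 'fy': 365.8907, 'cx': 254.293, 'cy': 190.4803, 'extrinsics': [[-0.9641, -0.149, 0.2199, 0.8031], [0.2652, -0.5868, 0.7651, 1.0838], [0.015, 0.7959, 0.6052, 0.9313], [0.0, 0.0, 0.0, 1.0]]}
{'fx': 391.3562, 'fy': 391.3562, 'cx': 262.7864, 'cy': 192.9514, 'extrinsics': [[0.976, 0.128, -0.1763, 0.2263], [-0.2176, 0.5323, -0.8181, -1.2199], [-0.0109, 0.8368, 0.5473, 0.8847], [0.0, 0.0, 0.0, 1.0]]}
{'fx': 303.6418, 'fy': 303.6418, 'cx': 253.62, 'cy': 186.8028, 'extrinsics': [[0.2485, -0.9271, -0.2806, 0.0594], [0.9686, 0.2373, 0.0738, 0.5266], [-0.0019, -0.2902, 0.957, 0.3739], [0.0, 0.0, 0.0, 1.0]]}
{'time': 0.15, 'joints': array([ 1.09561494e+00,  3.13349864e-01,  1.49821173e+00,  1.30406733e-05,
        1.33102039e+00, -2.23391056e-01]), 'dq': array([ 0.0008887 , -0.00340713, -0.00417975, -0.00099395,  0.0007691 ,
       -0.00062983]), 'effort': array([ 1.66623395e-03, -4.12366247e+01, -2.59793204e+01, -1.51129930e-04,
        3.19478051e-03,  1.12259914e-05]), 'position': array([0.13072275, 0.50829107, 0.24187115]), 'tool_rot': array([-1.75239529e-04,  1.25564391e-01,  9.92085349e-01, -4.62631377e-04]), 'wrist_force': array([ 0.41722991,  0.79631965, -1.00663822]), 'moment': array([-0.01269444, -0.03283572,  0.03193982]), 'grasp_force': 0.0, 'finger_gap': 0.0852696842796751}
```

View pics/s0.png

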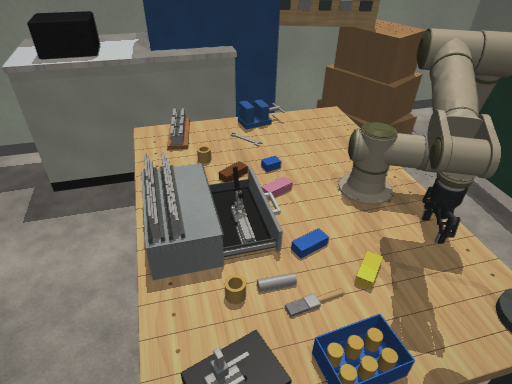

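View pics/d0.png

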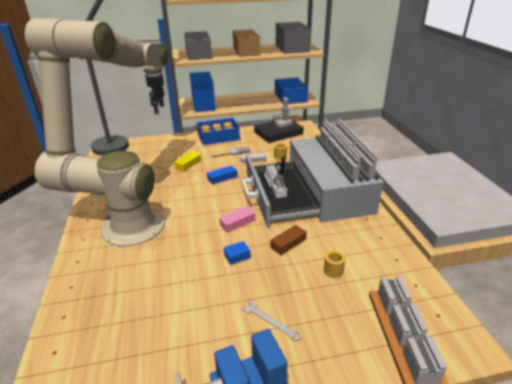

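The scene view shows two blue guard-like things: a long one at (310,243) and a short one at (271,163). Pink (277,187), brown (233,172) and yellow (369,270) are decoys, as is the blue bin (362,355). The guard is the one at (310,243), side view (222,174), which I'll check in a crop.

Run:
```python
import cv2,numpy as np
a=cv2.imread('pics/s0.png')[150:290,195:345]; b=cv2.imread('pics/d0.png')[130:230,200:320]
a=cv2.resize(a,(600,560),interpolation=cv2.INTER_CUBIC); cv2.imwrite('pics/ca.png',a)
b=cv2.resize(b,(720,600),interpolation=cv2.INTER_CUBIC); cv2.imwrite('pics/cb.png',b)
```

```text
(no output)
```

View pics/ca.png

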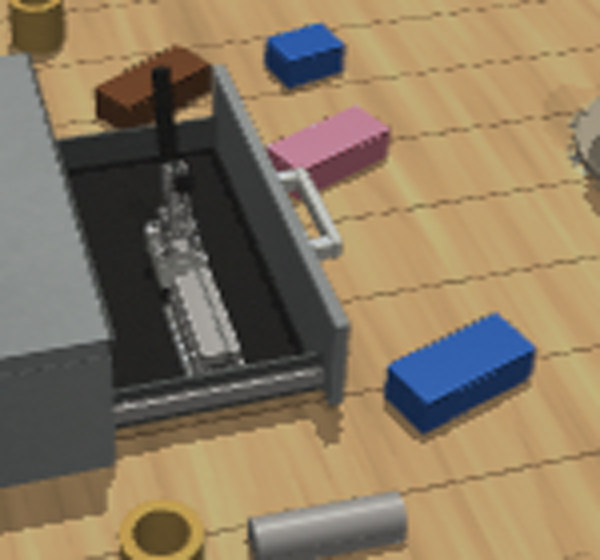

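View pics/cb.png

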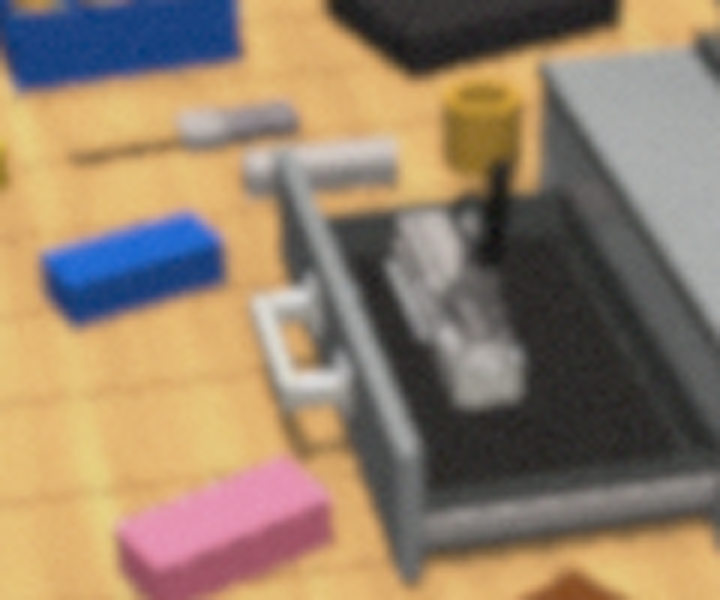

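The crop shows the long blue guard (about 1.7 times the short one), with top corners in ca at (387,375), (497,315), (535,350) and (427,402). The drawer has its die near (205,315), the lever tip at (162,70) and the pull at (320,210). Next I triangulate.

```bash
cat >> h.py <<'E'
def ray(i,u,v):
    E=np.array(i['extrinsics']); d=E[:3,:3]@np.array([(u-i['cx'])/i['fx'],-(v-i['cy'])/i['fy'],-1]); return E[:3,3],d/np.linalg.norm(d)
def tri(obs):
    A=0;b=0
    for i,u,v in obs:
        o,d=ray(i,u,v);M=np.eye(3)-np.outer(d,d);A=A+M;b=b+M@o
    p=np.linalg.solve(A,b); return p,max(np.linalg.norm(np.cross(p-ray(*o)[0],ray(*o)[1])) for o in obs)
def onz(i,u,v,z):
    o,d=ray(i,u,v); return o+d*(z-o[2])/d[2]
def proj(i,p):
    E=np.array(i['extrinsics']); c=E[:3,:3].T@(np.array(p)-E[:3,3]); return np.array([i['cx']+i['fx']*c[0]/-c[2], i['cy']-i['fy']*c[1]/-c[2]])
E
python3 - <<'E'
from h import *
S=arm.camera_info('scene');D=arm.camera_info('side')
P={'g+x-y':(387,375,222,250),'g-x-y':(497,315,72,295),'g+x+y':(427,402,193,212),'g-x+y':(535,350,42,258),
'levertip':(162,70,500,163),'pull-':(303,175,285,390),'pull+':(338,245,258,300),'panel-':(217,67,410,450),'panel+':(345,325,290,150)}
for k,(a,b,c,d) in P.items():
    p,e=tri([(S,195+a/4,150+b/4),(D,200+c/6,130+d/6)]);print(k,p.round(4),round(e,4))
s=arm.get_state();W=arm.camera_info('wrist')
from scipy.spatial.transform import Rotation as R
Rt=R.from_quat(s['tool_rot'],scalar_first=True).as_matrix();print(Rt.round(3));E=np.array(W['extrinsics']);print((Rt.T@(E[:3,3]-s['position'])).round(4),(Rt.T@E[:3,:3]).round(3))
E
```

```text
g+x-y [0.4297 0.2608 0.0237] 0.0011
g-x-y [0.3126 0.2188 0.0276] 0.004
g+x+y [0.414 0.307 0.033] 0.0031
g-x+y [0.2982 0.2707 0.0301] 0.0027
levertip [0.5699 0.0161 0.2038] 0.0021
pull- [0.4309 0.016  0.0581] 0.0017
pull+ [0.4326 0.1264 0.0601] 0.0023
panel- [ 0.4798 -0.1268  0.1004] 0.0013
panel+ [0.479  0.2653 0.0982] 0.0057
[[-0.968  0.249 -0.   ]
 [ 0.249  0.968 -0.001]
 [ 0.    -0.001 -1.   ]]
[ 7.360e-02 -1.000e-04 -1.321e-01] [[ 0.001  0.957  0.29 ]
 [ 1.    -0.001  0.001]
 [ 0.001  0.29  -0.957]]
```

Call:
{"api": "carry_out", "payload": {"commands": [-0.386,-0.218,-0.108,0,0,75.6,0.085,-0.386,-0.218,-0.108,0,0,75.6,0.085,-0.386,-0.218,-0.108,0,0,75.6,0.085,-0.386,-0.218,-0.108,0,0,75.6,0.085,-0.386,-0.218,-0.108,0,0,75.6,0.085,-0.386,-0.218,-0.108,0,0,75.6,0.085,-0.386,-0.218,-0.108,0,0,75.6,0.085,-0.386,-0.218,-0.108,0,0,75.6,0.085,-0.386,-0.218,-0.108,0,0,75.6,0.085,-0.386,-0.218,-0.108,0,0,75.6,0.085,-0.386,-0.218,-0.108,0,0,75.6,0.085]}}

```text
time: 1.52
position: [0.4495, 0.2022, 0.3502]
tool_rot: [-0.0, 0.706, 0.708, -0.0]
wrist_force: [0.4, -0.4, -0.5]
finger_gap: 0.0851
grasp_force: 0.0
```

Run:
```python
from h import *
im,i=snap('wrist','w1.png');print(arm.get_state()['position'],arm.get_state()['tool_rot'])
cv2.imwrite('pics/w1v.png',cv2.resize(im[:,:,::-1],(800,600),interpolation=cv2.INTER_CUBIC))
```

```text
[0.44958073 0.20204714 0.35027638] [-7.32700622e-05  7.06549265e-01  7.07663854e-01 -1.75544424e-05]
```

View pics/w1v.png

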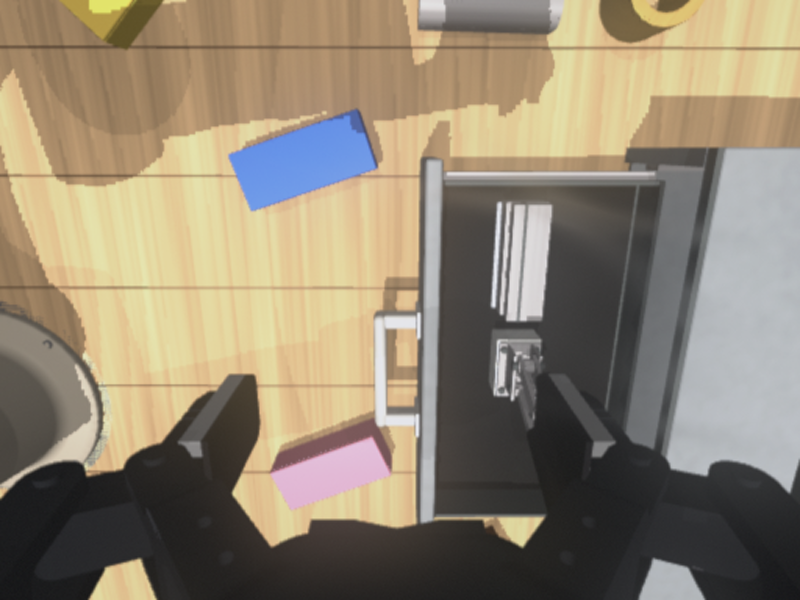

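The wrist view shows the guard's top corners at about (229,155), (357,110), (377,167) and (253,210), the die top around (535,262) and the clamp at (515,365). Next is a closer view over the die.

Call:
{"api": "carry_out", "payload": {"commands": [-0.052,0.11,0.05,0,0,0,0.085,-0.052,0.11,0.05,0,0,0,0.085,-0.052,0.11,0.05,0,0,0,0.085,-0.052,0.11,0.05,0,0,0,0.085]}}

```text
time: 2.08
position: [0.56, 0.1496, 0.3003]
tool_rot: [-0.0, 0.707, 0.707, -0.0]
wrist_force: [-0.3, 0.7, -0.2]
finger_gap: 0.0854
grasp_force: 0.0
```

Run:
```python
from h import *
im,i=snap('wrist','w2.png');print(arm.get_state()['position'],arm.get_state()['tool_rot'])
a=cv2.imread('pics/w1.png');f=lambda m,x,y,w,h:cv2.resize(m[y:y+h,x:x+w],(400,600*1),interpolation=cv2.INTER_CUBIC)
# left: w1 guard+die crops stacked; right: w2 die
W=im[:,:,::-1]
L=np.vstack([cv2.resize(a[60:140,140:250],None,fx=3.5,fy=3.5,interpolation=cv2.INTER_CUBIC),cv2.resize(a[120:200,260:370],None,fx=3.5,fy=3.5,interpolation=cv2.INTER_CUBIC)])
cv2.imwrite('pics/L.png',L); print(L.shape)
Rr=cv2.resize(W[60:300,150:350],None,fx=560/240,fy=560/240,interpolation=cv2.INTER_CUBIC)
m=np.zeros((600,800,3),np.uint8);m[:560,:385]=L;h=Rr[:, :410];m[:560,388:388+h.shape[1]]=h
cv2.imwrite('pics/m1.png',m)
```

```text
[0.55969718 0.14996126 0.30110349] [2.32669067e-04 7.06866469e-01 7.07346853e-01 4.13674030e-04]
(560, 385, 3)
```

View pics/m1.png

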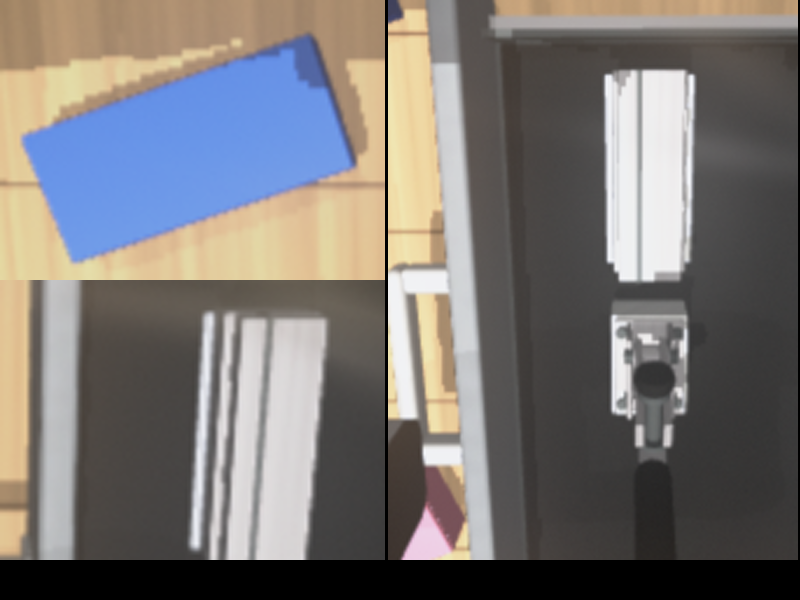

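Run:
```python
from h import *
A=dict(np.load('pics/w1.npz'));B=dict(np.load('pics/w2.npz'));D=arm.camera_info('side');S=arm.camera_info('scene')
a=lambda u,v:(A,260+u/3.5,120+(v-280)/3.5); v=lambda x,y:(A,x/1.5625,y/1.5625); b=lambda x,y:(B,150+(x-388)/2.3333,60+y/2.3333)
print('die fr',tri([a(327,319),b(688,70)])); print('die nr',tri([v(544,321),b(683,280)]))
for z in(.05,.055,.06):
  print(z,[onz(*b(x,y),z)[:2].round(4).tolist() for x,y in((620,70),(688,70),(683,280),(617,280))], [onz(*a(242,319),z)[:2].round(4).tolist(),onz(*a(327,319),z)[:2].round(4).tolist()])
g=[(22,138,None),(310,36,None),(355,166,None),(75,262,None)]
c=[onz(A,140+x/3.5,60+y/3.5,.038)[:2] for x,y,_ in g];print('guard',np.round(c,4).tolist(),np.mean(c,0),np.linalg.norm(c[1]-c[0]),np.linalg.norm(c[3]-c[0]),np.degrees(np.arctan2(*(c[1]+c[2]-c[0]-c[3])[::-1])))
sc=[(535,350,42,258),(427,402,193,212),(387,375,222,250),(497,315,72,295)]
for (x,y,_),(p,q,r,s) in zip(g,sc): print(tri([(A,140+x/3.5,60+y/3.5),(S,195+p/4,150+q/4),(D,200+r/6,130+s/6)]))
# pull & panel
print('panel out',[onz(*b(x,y),.105).round(3) for x,y in((428,50),(455,480))],'pull',[onz(*v(x,y),.07).round(3) for x,y in((375,315),(375,422))])
print('lever tip',tri([(S,195+162/4,150+70/4),(D,200+500/6,130+163/6)]))
print('block',[onz(*b(x,y),.03).round(3) for x,y in((612,305),(686,305),(686,413))])
```

```text
die fr (array([0.58952988, 0.22793311, 0.05361709]), np.float64(0.0007070758589087136))
die nr (array([0.58911016, 0.1200532 , 0.06263086]), np.float64(1.8304641380126526e-05))
0.05 [[0.5552, 0.2286], [0.5901, 0.2286], [0.5901, 0.1165], [0.5531, 0.1165]] [[0.5561, 0.2268], [0.5904, 0.2269]]
0.055 [[0.5552, 0.2285], [0.5897, 0.2285], [0.5897, 0.1179], [0.5532, 0.1179]] [[0.5549, 0.2274], [0.5887, 0.2275]]
0.06 [[0.5553, 0.2284], [0.5894, 0.2285], [0.5893, 0.1193], [0.5533, 0.1193]] [[0.5537, 0.2279], [0.5871, 0.228]]
guard [[0.2987, 0.269], [0.4152, 0.3076], [0.4323, 0.2584], [0.3157, 0.2195]] [0.36547075 0.2636177 ] 0.12277879952477788 0.05231114064022797 18.39565138146373
(array([0.29738833, 0.26959872, 0.03025387]), np.float64(0.003277353437135279))
(array([0.41431219, 0.3075941 , 0.03301382]), np.float64(0.003316883882125763))
(array([0.43029183, 0.25928174, 0.02375783]), np.float64(0.0022614107235895088))
(array([0.31258708, 0.21845197, 0.0276004 ]), np.float64(0.004011964605562733))
panel out [array([0.472, 0.236, 0.105]), array([0.469, 0.023, 0.105])] pull [array([0.43 , 0.128, 0.07 ]), array([0.429, 0.016, 0.07 ])]
lever tip (array([0.56987052, 0.01606621, 0.20377444]), np.float64(0.002092000372746348))
block [array([0.55 , 0.095, 0.03 ]), array([0.594, 0.095, 0.03 ]), array([0.595, 0.025, 0.03 ])]
```

Die centre is about (0.572, 0.173, 0.057) with yaw about 0. Guard centre is about (0.365, 0.264), yaw 18.4°, and its top about 0.035. Now I grasp the guard across its width.

Call:
{"api": "carry_out", "payload": {"commands": [0.114,-0.195,0.17,0,0,71.6,0.085,0.114,-0.195,0.17,0,0,71.6,0.085,0.114,-0.195,0.17,0,0,71.6,0.085,0.114,-0.195,0.17,0,0,71.6,0.085,0.114,-0.195,0.17,0,0,71.6,0.085,0.114,-0.195,0.17,0,0,71.6,0.085,0.114,-0.195,0.17,0,0,71.6,0.085,0.114,-0.195,0.17,0,0,71.6,0.085,0.114,-0.195,0.21,0,0,71.6,0.085,0.114,-0.195,0.24,0,0,71.6,0.085,0.114,-0.195,0.262,0,0,71.6,0.085,0.114,-0.195,0.28,0,0,71.6,0.085,0.114,-0.195,0.28,0,0,71.6,0.085]}}

```text
time: 3.75
position: [0.3647, 0.2633, 0.0201]
tool_rot: [0.0, 0.987, 0.161, -0.001]
wrist_force: [0.8, -0.6, -0.3]
finger_gap: 0.0852
grasp_force: 0.0
```

Call:
{"api": "carry_out", "payload": {"commands": [0,0,0,0,0,0,0.045,0,0,0,0,0,0,0.045,0,0,0,0,0,0,0.045,0,0,0,0,0,0,0.045,0,0,0,0,0,0,0.045,0,0,0,0,0,0,0.045], "newtons": 30}}

```text
time: 4.5
position: [0.3658, 0.2635, 0.0214]
tool_rot: [-0.0, 0.987, 0.16, 0.001]
wrist_force: [-1.2, 0.3, 5.1]
finger_gap: 0.0534
grasp_force: 31.7
```

Gripped at 53.4 mm. I lift, carry to above the die and align.

Call:
{"api": "carry_out", "payload": {"commands": [0,0,-0.05,0,0,0,0.045,0,0,-0.1,0,0,0,0.045,0,0,-0.16,0,0,0,0.045,0.168,0.15,-0.16,0,0,-71.6,0.045,0.168,0.15,-0.16,0,0,-71.6,0.045,0.168,0.15,-0.16,0,0,-71.6,0.045,0.168,0.15,-0.16,0,0,-71.6,0.045,0.168,0.15,-0.16,0,0,-71.6,0.045,0.168,0.15,-0.16,0,0,-71.6,0.045,0.168,0.15,-0.16,0,0,-71.6,0.045,0.168,0.15,-0.16,0,0,-71.6,0.045,0.168,0.15,-0.16,0,0,-71.6,0.045,0.168,0.15,-0.16,0,0,-71.6,0.045]}}

```text
time: 6.12
position: [0.572, 0.1738, 0.1804]
tool_rot: [0.0, 0.708, 0.706, 0.0]
wrist_force: [0.1, -0.6, -1.1]
finger_gap: 0.0533
grasp_force: 33.0
```

Run:
```python
from h import *
im,i=snap('wrist','w3.png')
a,_=snap('side','d3.png');c,_=snap('scene','s3.png')
P=[arm.get_state()['position']]
for k in range(5): arm.get_image('wrist');P.append(arm.get_state()['position'])
print(np.mean(P,0),np.std(P,0),arm.get_state()['tool_rot'])
m=np.zeros((600,800,3),np.uint8)
m[:300,:400]=cv2.resize(im[:,:,::-1],(400,300),interpolation=cv2.INTER_AREA)
m[300:,:400]=cv2.resize(im[130:310,140:380,::-1],(400,300),interpolation=cv2.INTER_CUBIC)
m[:300,400:]=cv2.resize(a[120:240,220:380,::-1],(400,300),interpolation=cv2.INTER_CUBIC)
m[300:,400:]=cv2.resize(c[140:290,150:350,::-1],(400,300),interpolation=cv2.INTER_CUBIC)
cv2.imwrite('pics/m3.png',m)
```

```text
[0.57206112 0.17379141 0.18028173] [1.36114333e-05 1.32268491e-05 9.39561723e-06] [-1.27643243e-05  7.07328895e-01  7.06884597e-01 -1.53939820e-05]
```

View pics/m3.png

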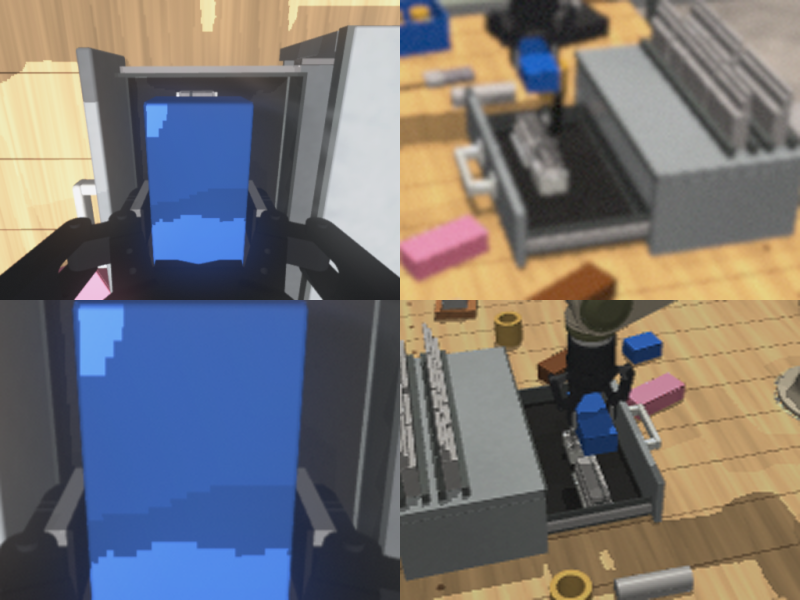

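The guard sits level above the die: wrist-view guard end at (145–252,102), die end at (177–217,94). Both agree to about 1 mm, so I lower.

Call:
{"api": "carry_out", "payload": {"commands": [0,-0.0005,0.05,0,0,0,0.045,0,-0.0005,0.08,0,0,0,0.045,0,-0.0005,0.1,0,0,0,0.045,0,-0.0005,0.11,0,0,0,0.045,0,-0.0005,0.118,0,0,0,0.045,0,-0.0005,0.124,0,0,0,0.045,0,-0.0005,0.13,0,0,0,0.045,0,-0.0005,0.13,0,0,0,0.045]}}

```text
time: 7.52
position: [0.5715, 0.1738, 0.0501]
tool_rot: [-0.0, 0.707, 0.707, -0.0]
wrist_force: [-0.3, 0.2, -0.9]
finger_gap: 0.0535
grasp_force: 33.0
```

Call:
{"api": "carry_out", "payload": {"commands": [0,0,0.002,0,0,0,0.045,0,0,0.004,0,0,0,0.045,0,0,0.004,0,0,0,0.045]}}

```text
time: 7.9
position: [0.5715, 0.1738, 0.0462]
tool_rot: [-0.0, 0.707, 0.707, -0.0]
wrist_force: [-0.4, -0.6, -1.0]
finger_gap: 0.0534
grasp_force: 33.0
```

Call:
{"api": "carry_out", "payload": {"commands": [0,0,0.001,0,0,0,0.045,0,0,0.002,0,0,0,0.045,0,0,0.002,0,0,0,0.045]}}

```text
time: 8.28
position: [0.5721, 0.1738, 0.0454]
tool_rot: [0.0, 0.707, 0.707, 0.001]
wrist_force: [-2.1, -0.6, 7.2]
finger_gap: 0.0535
grasp_force: 34.0
```

Call:
{"api": "carry_out", "payload": {"commands": [0,0,0.001,0,0,0,0.045,0,0,0.002,0,0,0,0.045,0,0,0.002,0,0,0,0.045]}}

```text
time: 8.65
position: [0.5734, 0.1738, 0.0454]
tool_rot: [0.002, 0.707, 0.707, 0.002]
wrist_force: [-2.5, -1.8, 19.3]
finger_gap: 0.0531
grasp_force: 35.4
```

Contact at z = 0.0454 matches the roof resting on the die (top about 0.059). Release and back up.

Call:
{"api": "carry_out", "payload": {"commands": [0,0,-0.003,0,0,0,0.045,0,0,-0.003,0,0,0,0.085,0,0,-0.003,0,0,0,0.085,0,0,-0.003,0,0,0,0.085,0,0,-0.003,0,0,0,0.085,0,0,-0.02,0,0,0,0.085,0,0,-0.07,0,0,0,0.085,0,0,-0.13,0,0,0,0.085,0,0,-0.19,0,0,0,0.085,0,0,-0.22,0,0,0,0.085,0,0,-0.22,0,0,0,0.085]}}

```text
time: 10.02
position: [0.5721, 0.1739, 0.2659]
tool_rot: [0.002, 0.707, 0.707, 0.002]
wrist_force: [-1.0, -1.5, -0.0]
finger_gap: 0.0851
grasp_force: 0.0
```

Run:
```python
from h import *
im,i=snap('wrist','w4.png');a,_=snap('side','d4.png');c,_=snap('scene','s4.png');print(arm.get_state()['position'])
m=np.zeros((600,800,3),np.uint8)
m[:,:400]=cv2.resize(im[60:330,160:340,::-1],(400,600),interpolation=cv2.INTER_CUBIC)
m[:300,400:]=cv2.resize(a[130:220,230:350,::-1],(400,300),interpolation=cv2.INTER_CUBIC)
m[300:,400:]=cv2.resize(c[150:255,180:320,::-1],(400,300),interpolation=cv2.INTER_CUBIC)
cv2.imwrite('pics/m4.png',m)
```

```text
[0.57110949 0.17372987 0.26138257]
```

View pics/m4.png

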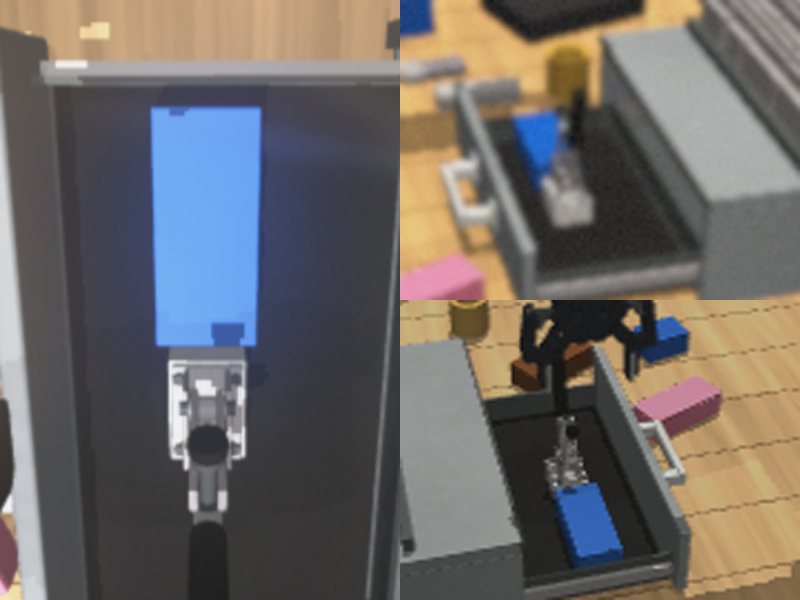

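The guard sits level over the die (wrist crop 152–262 × 107–346) and the clamp is still open. Next I compute an arc for pushing the lever with closed fingertips.

Run:
```python
from h import *
s=arm.get_state();p=s['position'];print(p,s['tool_rot'])
r=.105;py,pz=.0555,.0752
for t in [1.45,1.35,1.25,1.15,1.05,.95,.85,.75,.65,.55,.45,.4,.35,.3,.25,.2,.15,.1,.05,0]:
    y=py-r*np.cos(t)+.009*np.sin(t)+.011; z=pz+r*np.sin(t)+.009*np.cos(t)+.011
    print(t,'tcp y,z',round(y,4),round(z,4),'shift x,z',round(y-p[1],3),round(p[2]-z,3))
```

```text
[0.57110949 0.17372987 0.26138257] [-5.97058361e-04  7.07286398e-01  7.06926504e-01 -7.16368458e-04]
1.45 tcp y,z 0.0628 0.1915 shift x,z -0.111 0.07
1.35 tcp y,z 0.0523 0.1906 shift x,z -0.121 0.071
1.25 tcp y,z 0.0419 0.1887 shift x,z -0.132 0.073
1.15 tcp y,z 0.0318 0.1857 shift x,z -0.142 0.076
1.05 tcp y,z 0.0221 0.1818 shift x,z -0.152 0.08
0.95 tcp y,z 0.0127 0.1768 shift x,z -0.161 0.085
0.85 tcp y,z 0.004 0.171 shift x,z -0.17 0.09
0.75 tcp y,z -0.0042 0.1644 shift x,z -0.178 0.097
0.65 tcp y,z -0.0116 0.1569 shift x,z -0.185 0.104
0.55 tcp y,z -0.0183 0.1488 shift x,z -0.192 0.113
0.45 tcp y,z -0.0241 0.14 shift x,z -0.198 0.121
0.4 tcp y,z -0.0267 0.1354 shift x,z -0.2 0.126
0.35 tcp y,z -0.029 0.1307 shift x,z -0.203 0.131
0.3 tcp y,z -0.0312 0.1258 shift x,z -0.205 0.136
0.25 tcp y,z -0.033 0.1209 shift x,z -0.207 0.14
0.2 tcp y,z -0.0346 0.1159 shift x,z -0.208 0.146
0.15 tcp y,z -0.036 0.1108 shift x,z -0.21 0.151
0.1 tcp y,z -0.0371 0.1056 shift x,z -0.211 0.156
0.05 tcp y,z -0.0379 0.1004 shift x,z -0.212 0.161
0 tcp y,z -0.0385 0.0952 shift x,z -0.212 0.166
```

Call:
{"api": "carry_out", "payload": {"commands": [-0.05,0.001,0.02,0,0,0,0,-0.1,0.001,0.05,0,0,0,0,-0.1,0.001,0.06,0,0,0,0,-0.105,0.001,0.07,0,0,0,0,-0.111,0.001,0.07,0,0,0,0,-0.121,0.001,0.071,0,0,0,0,-0.132,0.001,0.073,0,0,0,0,-0.142,0.001,0.076,0,0,0,0,-0.152,0.001,0.08,0,0,0,0,-0.161,0.001,0.085,0,0,0,0,-0.161,0.001,0.085,0,0,0,0]}}

```text
time: 11.55
position: [0.5728, 0.0121, 0.1778]
tool_rot: [0.0, 0.708, 0.707, 0.001]
wrist_force: [-0.1, 0.4, 1.2]
finger_gap: 0.0003
grasp_force: 0.7
```

Call:
{"api": "carry_out", "payload": {"commands": [-0.009,0,0.006,0,0,0,0,-0.017,0,0.0125,0,0,0,0,-0.024,0,0.02,0,0,0,0,-0.031,0,0.028,0,0,0,0,-0.037,0,0.037,0,0,0,0,-0.0395,0,0.0415,0,0,0,0]}}

```text
time: 12.3
position: [0.5731, -0.0279, 0.1367]
tool_rot: [0.001, 0.707, 0.707, 0.0]
wrist_force: [-0.4, -1.4, 8.5]
finger_gap: 0.0001
grasp_force: 3.5
```

Run:
```python
from h import *
print(arm.get_state()['wrist_force'],arm.get_state()['position'])
im,i=snap('wrist','w5.png');a,_=snap('side','d5.png');c,_=snap('scene','s5.png')
m=np.zeros((600,800,3),np.uint8)
m[:,:400]=cv2.resize(im[60:330,160:340,::-1],(400,600),interpolation=cv2.INTER_CUBIC)
m[:300,400:]=cv2.resize(a[110:200,230:350,::-1],(400,300),interpolation=cv2.INTER_CUBIC)
m[300:,400:]=cv2.resize(c[150:255,180:320,::-1],(400,300),interpolation=cv2.INTER_CUBIC)
cv2.imwrite('pics/m5.png',m)
```

```text
[-0.43751515 -1.38154043  8.5246777 ] [ 0.57309803 -0.02794415  0.13665949]
```

View pics/m5.png

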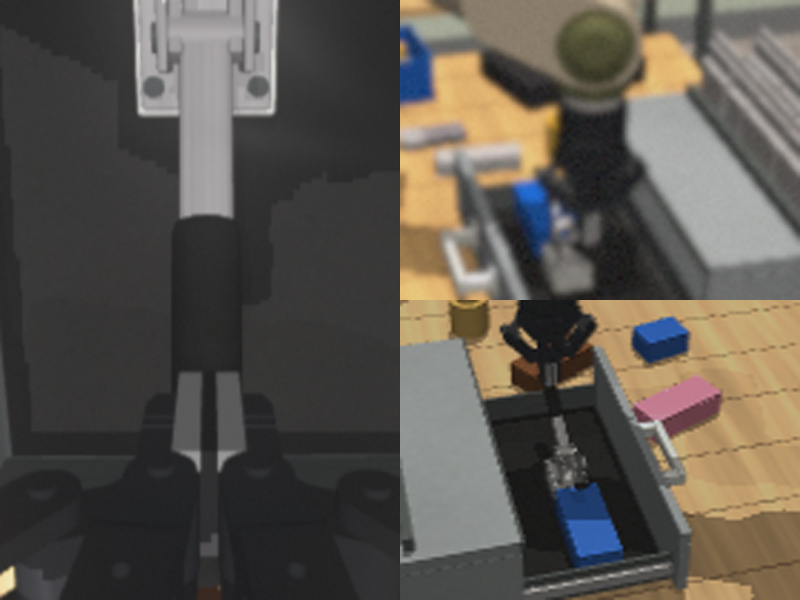

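The fingers are centred on the lever grip and pushing with about 8.5 N, which is just the lever's friction. I go on in small steps, watching the force.

Call:
{"api": "carry_out", "payload": {"commands": [-0.001,0,0.0025,0,0,0,0,-0.0025,0,0.005,0,0,0,0,-0.0035,0,0.0075,0,0,0,0,-0.0045,0,0.01,0,0,0,0]}}

```text
time: 12.95
position: [0.573, -0.0319, 0.1267]
tool_rot: [0.001, 0.707, 0.707, 0.0]
wrist_force: [-1.4, -1.4, 7.0]
finger_gap: 0.0003
grasp_force: 3.4
```

Call:
{"api": "carry_out", "payload": {"commands": [-0.0005,0,0.0015,0,0,0,0,-0.001,0,0.003,0,0,0,0,-0.001,0,0.004,0,0,0,0]}}

```text
time: 13.32
position: [0.5731, -0.0331, 0.1227]
tool_rot: [0.001, 0.707, 0.707, 0.0]
wrist_force: [-0.4, -1.8, 7.5]
finger_gap: -0.0001
grasp_force: 3.4
```

Call:
{"api": "carry_out", "payload": {"commands": [-0.0005,0,0.0015,0,0,0,0,-0.001,0,0.003,0,0,0,0]}}

```text
time: 13.58
position: [0.5731, -0.0342, 0.1198]
tool_rot: [0.001, 0.707, 0.707, 0.0]
wrist_force: [-0.6, -2.8, 8.3]
finger_gap: 0.0
grasp_force: 3.4
```

Call:
{"api": "carry_out", "payload": {"commands": [-0.0005,0,0.0015,0,0,0,0,-0.001,0,0.003,0,0,0,0]}}

```text
time: 13.82
position: [0.5731, -0.0352, 0.1168]
tool_rot: [0.001, 0.707, 0.707, 0.0]
wrist_force: [-0.9, -2.3, 7.3]
finger_gap: -0.0002
grasp_force: 3.4
```

Call:
{"api": "carry_out", "payload": {"commands": [-0.0005,0,0.0012,0,0,0,0,-0.0005,0,0.0025,0,0,0,0]}}

```text
time: 14.08
position: [0.5731, -0.0357, 0.1142]
tool_rot: [0.001, 0.707, 0.707, 0.0]
wrist_force: [-1.4, -4.1, 8.3]
finger_gap: -0.0
grasp_force: 3.4
```

Call:
{"api": "carry_out", "payload": {"commands": [-0.0005,0,0.0012,0,0,0,0,-0.0005,0,0.0025,0,0,0,0]}}

```text
time: 14.32
position: [0.5732, -0.0364, 0.1121]
tool_rot: [0.002, 0.707, 0.707, 0.0]
wrist_force: [-3.4, -5.0, 13.8]
finger_gap: 0.0002
grasp_force: 6.4
```

Call:
{"api": "carry_out", "payload": {"commands": [0,0,0.0006,0,0,0,0,0,0,0.0006,0,0,0,0]}}

```text
time: 14.58
position: [0.5733, -0.0364, 0.112]
tool_rot: [0.002, 0.707, 0.707, 0.0]
wrist_force: [-2.3, -3.9, 13.1]
finger_gap: 0.0
grasp_force: 6.3
```

Call:
{"api": "carry_out", "payload": {"commands": [0,0,0.0008,0,0,0,0,0,0,0.0008,0,0,0,0]}}

```text
time: 14.82
position: [0.5736, -0.0365, 0.1116]
tool_rot: [0.002, 0.707, 0.707, 0.0]
wrist_force: [-1.9, -4.0, 15.8]
finger_gap: 0.0003
grasp_force: 7.6
```

Call:
{"api": "carry_out", "payload": {"commands": [0,0,0.0005,0,0,0,0,0,0,0.0005,0,0,0,0,0,0,0.0005,0,0,0,0]}}

```text
time: 15.2
position: [0.5738, -0.0366, 0.1115]
tool_rot: [0.003, 0.707, 0.707, 0.001]
wrist_force: [-2.4, -2.9, 18.5]
finger_gap: -0.0004
grasp_force: 8.6
```

The clamp is stiff at 18.5 N, lever angle about 0.15. I back off and move in front of the pull.

Call:
{"api": "carry_out", "payload": {"commands": [0,0,-0.003,0,0,0,0,0,0,-0.03,0,0,0,0,0,0,-0.09,0,0,0,0,0,0,-0.12,0,0,0,0,0.05,-0.06,-0.13,0,0,0,0,0.109,-0.12,-0.13,0,0,0,0,0.109,-0.19,-0.13,0,0,0,0,0.109,-0.19,-0.13,0,0,0,0,0.109,-0.19,-0.08,0,0,0,0,0.109,-0.19,-0.02,0,0,0,0,0.109,-0.19,0.03,0,0,0,0,0.109,-0.19,0.059,0,0,0,0,0.109,-0.19,0.059,0,0,0,0]}}

```text
time: 16.82
position: [0.3812, 0.0739, 0.0486]
tool_rot: [-0.002, 0.707, 0.707, -0.001]
wrist_force: [0.5, 0.2, -0.4]
finger_gap: 0.0001
grasp_force: 0.0
```

Run:
```python
from h import *
print(arm.get_state()['wrist_force'],arm.get_state()['position'])
im,i=snap('wrist','w6.png');a,_=snap('side','d6.png');c,_=snap('scene','s6.png')
m=np.zeros((600,800,3),np.uint8)
m[:300,:400]=cv2.resize(im[:,:,::-1],(400,300),interpolation=cv2.INTER_AREA)
m[:300,400:]=cv2.resize(a[120:210,220:340,::-1],(400,300),interpolation=cv2.INTER_CUBIC)
m[300:,400:]=cv2.resize(c[150:255,180:320,::-1],(400,300),interpolation=cv2.INTER_CUBIC)
cv2.imwrite('pics/m6.png',m)
```

```text
[ 0.48933127  0.17270527 -0.42185809] [0.38122359 0.07391294 0.0485908 ]
```

View pics/m6.png

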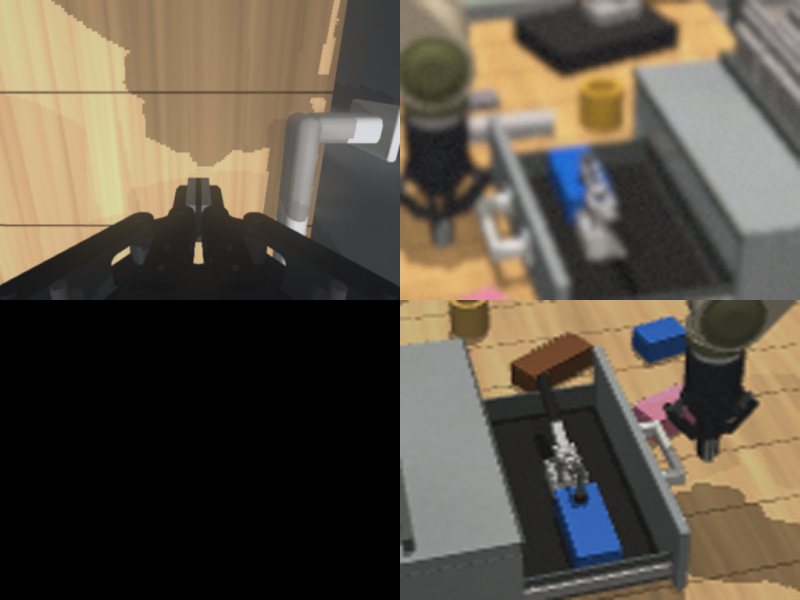

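The clamp foot is down on the guard (scene crop (580,493)). To keep the finger knuckles off the panel I turn the tool 90° before pushing.

Call:
{"api": "carry_out", "payload": {"commands": [0,0,0,0,0,-90,0,0,0,0,0,0,-90,0,0,0,0,0,0,-90,0,0,0,0,0,0,-90,0,0,0,0,0,0,-90,0,0,0,0,0,0,-90,0,0,0,0,0,0,-90,0,0,0,0,0,0,-90,0,0,0,0,0,0,-90,0,0,0,0,0,0,-90,0]}}

```text
time: 18.23
position: [0.3832, 0.0738, 0.051]
tool_rot: [0.001, 0.001, 1.0, -0.0]
wrist_force: [0.4, 0.8, 0.4]
finger_gap: -0.0004
grasp_force: 0.0
```

Call:
{"api": "carry_out", "payload": {"commands": [-0.02,0,0,0,0,0,0,-0.03,0,0,0,0,0,0,-0.036,0,0,0,0,0,0,-0.042,0,0,0,0,0,0,-0.05,0,0,0,0,0,0,-0.06,0,0,0,0,0,0,-0.07,0,0,0,0,0,0,-0.08,0,0,0,0,0,0,-0.09,0,0,0,0,0,0,-0.1,0,0,0,0,0,0,-0.11,0,0,0,0,0,0,-0.12,0,0,0,0,0,0,-0.13,0,0,0,0,0,0,-0.14,0,0,0,0,0,0,-0.15,0,0,0,0,0,0,-0.16,0,0,0,0,0,0,-0.17,0,0,0,0,0,0,-0.18,0,0,0,0,0,0,-0.188,0,0,0,0,0,0,-0.19,0,0,0,0,0,0]}}

```text
time: 20.72
position: [0.5737, 0.0734, 0.0502]
tool_rot: [0.001, 0.0, 1.0, -0.0]
wrist_force: [-0.4, -0.9, 0.2]
finger_gap: 0.0001
grasp_force: 0.0
```

Call:
{"api": "carry_out", "payload": {"commands": [-0.004,0,0,0,0,0,0,-0.008,0,0,0,0,0,0,-0.012,0,0,0,0,0,0,-0.016,0,0,0,0,0,0]}}

```text
time: 21.22
position: [0.5888, 0.0737, 0.0499]
tool_rot: [0.0, 0.0, 1.0, -0.0]
wrist_force: [-3.9, -0.9, 2.1]
finger_gap: -0.0001
grasp_force: 1.6
```

Call:
{"api": "carry_out", "payload": {"commands": [-0.003,0,0,0,0,0,0,-0.006,0,0,0,0,0,0,-0.006,0,0,0,0,0,0]}}

```text
time: 21.6
position: [0.595, 0.0739, 0.0499]
tool_rot: [0.001, 0.0, 1.0, 0.0]
wrist_force: [-0.1, 0.1, -0.5]
finger_gap: -0.0004
grasp_force: 0.0
```

Call:
{"api": "carry_out", "payload": {"commands": [-0.002,0,0,0,0,0,0,-0.004,0,0,0,0,0,0,-0.005,0,0,0,0,0,0]}}

```text
time: 21.98
position: [0.5995, 0.074, 0.0498]
tool_rot: [-0.0, 0.0, 1.0, 0.0]
wrist_force: [-3.7, 0.3, 0.9]
finger_gap: 0.0003
grasp_force: 1.6
```

Call:
{"api": "carry_out", "payload": {"commands": [-0.002,0,0,0,0,0,0,-0.004,0,0,0,0,0,0,-0.004,0,0,0,0,0,0]}}

```text
time: 22.35
position: [0.6037, 0.0739, 0.0498]
tool_rot: [0.0, 0.0, 1.0, 0.0]
wrist_force: [-2.1, 1.5, 0.4]
finger_gap: -0.0001
grasp_force: 1.0
```

Call:
{"api": "carry_out", "payload": {"commands": [-0.001,0,0,0,0,0,0,-0.002,0,0,0,0,0,0,-0.003,0,0,0,0,0,0]}}

```text
time: 22.72
position: [0.6037, 0.0739, 0.0498]
tool_rot: [-0.004, -0.0, 1.0, -0.0]
wrist_force: [-24.7, -0.3, 14.7]
finger_gap: 0.0
grasp_force: 12.2
```

The drawer hit its stop (24.7 N, no further motion). I back off and check.

Call:
{"api": "carry_out", "payload": {"commands": [0.003,0,0,0,0,0,0,0.02,0,0,0,0,0,0,0.06,0,0,0,0,0,0,0.12,0,0,0,0,0,0,0.17,0,-0.05,0,0,0,0,0.2,0,-0.1,0,0,0,0,0.2,0,-0.1,0,0,0,0]}}

```text
time: 23.6
position: [0.4072, 0.0737, 0.1533]
tool_rot: [0.004, 0.0, 1.0, -0.001]
wrist_force: [-0.5, 0.3, -0.2]
finger_gap: 0.0002
grasp_force: 0.0
```

Run:
```python
from h import *
print(arm.get_state()['wrist_force'],arm.get_state()['position'])
a,_=snap('side','d7.png');c,_=snap('scene','s7.png')
m=np.zeros((600,800,3),np.uint8)
m[:300,:400]=cv2.resize(a[130:250,220:380,::-1],(400,300),interpolation=cv2.INTER_CUBIC)
m[:300,400:]=cv2.resize(c[140:290,130:330,::-1],(400,300),interpolation=cv2.INTER_CUBIC)
m[300:,:400]=cv2.resize(a[:,:,::-1],(400,300));m[300:,400:]=cv2.resize(c[:,:,::-1],(400,300))
cv2.imwrite('pics/m7.png',m)
```

```text
[-0.49936498  0.31156924 -0.15786788] [0.40720655 0.07366063 0.15334763]
```

View pics/m7.png

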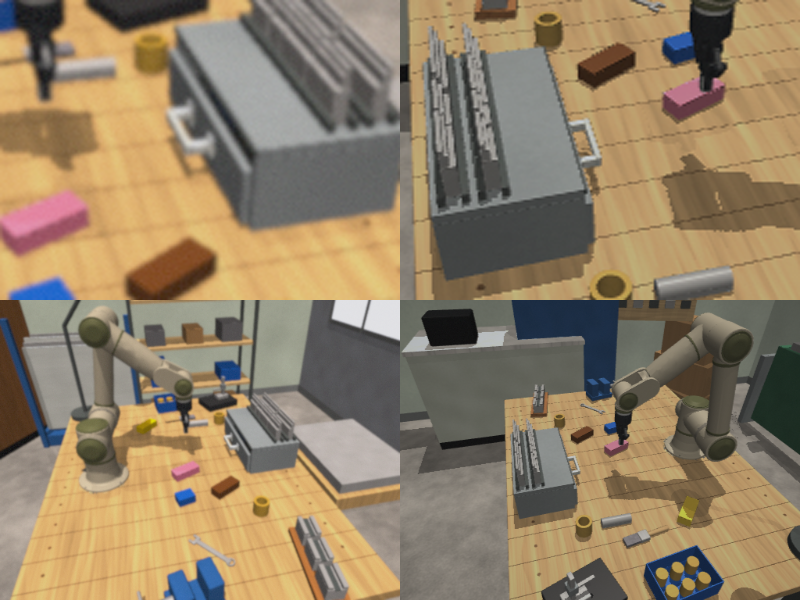

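The drawer panel lies against the rack face, nothing else has moved and the arm is clear, so I hand in.

```bash
python3 -c "
from rig import arm
print(arm.close_job())"
```

```text
the job is handed in; nothing more can be done
None
```

I handed the job in at about 24 s: the guard is seated on the die, the clamp lever was pressed to about 18 N, the drawer is against its stop and nothing else looks moved; no verdict came back, and the clamp's hold on the guard inside the shut drawer was not measured.

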